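Level the appliance platform with a spirit level

TASK

Pick up the yellow spirit level gently (it is delicate: squeeze it with no more than 40 N of grip and never push it onto the board with more than 40 N), set it upright along the cork strip in the middle of the wooden platform board and let go of it. The board floats on a spring and only sits on its screw foot when pressed, so press down on the level to read the bubble, turn the red knob of the foot until the bubble stands between the two black lines while pressed, and finish holding there: keep pressing down on top of the level with roughly 10 N, at most 25 N, board seated on the foot, bubble centred. Leave the other things on the worktop alone.

Things in the scene. Friction and masses are not known exactly. Their poses are not given: they have to be found in the camera images.
- level: yellow spirit level with black end caps and a green vial, 140 x 24 x 38 mm, about 160 g; lies upright. Origin: centre of its underside; x along its length, z up. Grip it across its 24 mm width at mid-length (its lower 22 mm is a solid bar; above that the vial is 13 mm wide). Its two end blocks (28 to 70 mm from the middle) are flat on top at z = 38 mm: press there
- vial_mid (a point): mid-point between the two black lines of the vial, 33.5 mm above the level's underside; the lines are at 8.5 mm either side along the level's x
- bubble (a point): centre of the pale bubble, 12 mm long, in the vial. It runs along the level's x towards the higher end, 4 mm for each 0.01 rad of tilt, stops 18 mm from the middle, and settles in about half a second. Centred: between the black lines, within 2.5 mm of vial_mid along the level's x
- board: light wooden board, 100 mm across (its x), 198 mm long, with a cork strip 34 x 152 mm; top about 66 mm above the worktop and 13 mm above the board's origin, which is on the hinge pin at one end; its y points from foot end to hinge end. A spring holds the foot end up by about 0.05 rad; 3 to 5 N on the foot-side block of the level (6 to 8 N at its middle) seats the board on the foot
- board_mid (a point): centre of the cork strip's top, 80 mm from the hinge pin towards the foot: the middle of the level's underside belongs here, its length along the board's y
- stand: dark steel base plate of the platform, 104 x 330 x 12 mm, fixed to the worktop; origin on the worktop; its x is across, its y points from the foot (at y = -120 mm) to the hinge (at y = +120 mm), z up
- knob_top (a point): centre of the top of the red knob: 28 x 28 mm square, 30 mm high, top about 120 mm above the worktop, on the upright axis of the screw foot, 240 mm from the hinge pin. The flats face this point's x and y. Just under the knob is the board's steel fork (10 to 15 mm below it when the board floats); at knob height nothing else is within 70 mm of the axis
- foot (a joint): angle of the knob, rad, anticlockwise from above positive, range -3 to 3. Anticlockwise raises the foot, 3.5 mm per rad: with the board pressed onto the foot the bubble then moves about 6 mm per rad towards the foot end. The foot always starts too low (pressed bubble 3 to 14 mm off towards the hinge end); the centring angle varies, -0.6 to 0.6. Stays where left; takes 0.2 N m to turn
- foot_lift: brass collar of the foot, 40 mm across, origin at the centre of its top face, under the steel fork at the end of the board (the underside of the fork is level with the board's origin, 53 mm above the worktop): a firm stop, so press at a few mm/s; it carries the board when that is pressed down
- tumbler: clear drinking glass, 80x80x91 mm, a bystander: leave it; origin at the centre of its underside
- mug: dark and cream mug, 86x121x99 mm, a bystander: leave it; origin at the centre of its underside
- coffee_jar: coffee jar with black lid, 79x79x154 mm, a bystander: leave it; origin at the centre of its underside
- spice_jar: small spice jar, 41x41x105 mm, a bystander: leave it; origin at the centre of its underside
- salt_shaker: salt shaker, 44x44x90 mm, a bystander: leave it; origin at the centre of its underside
- lime: lime, 57x46x45 mm, a bystander: leave it; origin at the centre of its underside
- teaspoon: steel teaspoon, 130x27x11 mm, a bystander: leave it; origin at the centre of its underside
Not all that is in view belongs to the job. Of the things like the level, leave any that is orange; of the rest the larger one is meant.

How it is judged:
By the outcome, as a careful person would: the job done as asked, in the order asked, and still so for the second after the job is handed in, while the arm keeps its last pose, push and grip.
It also fails if it takes over 72 s, if anything falls off the work surface, if the arm or the gripper's body presses on something with over 40 N, if the wrist force passes 120 N, or if a joint passes its speed limit or range.

ROBOT

A 6-joint arm with a two-finger parallel gripper is mounted at the origin on a cart in front of the work surface, level with it; the furniture and walls round the work are solid. World frame = base frame: x ahead of the robot, y to its left, z up, the work surface at z = 0. Lengths are in m, angles in rad, forces in N, time in s.
With the tool pointing down it reaches from about 0.325 to 0.775 m from the base axis. Payload 5.5 kg.
Tool frame: the origin (TCP) lies between the finger pads; the fingertips stand 8 mm ahead of it and the grasp point (between the pads) lies 11 mm behind it (tcp_to_tips is the distance from the TCP to the fingertips, in m); z points along the fingers, y is the line along which they close (so a half turn about z gives the same grasp; the last joint's range is limited). The gripper opens to 88 mm and grips with 3 to 60 N. Pads are 20 mm wide; open, the fingers measure 115 mm over their backs; the gripper's body (75 mm by 178 mm) begins 61 mm behind the grasp point.
Start: joints at [1.1, 0.091, 1.231, -0, 1.82, -0.057], TCP at [0.241, 0.549, 0.231] pointing down, gripper open.
Joint ranges: [-2.87, 2.87], [-0.86, 2.18], [0.17, 2.46], [-1.51, 4.65], [0.06, 2.69], [-2.65, 2.65]. Speed limits (rad/s): [2.57, 2.57, 3.01, 3.14, 3.14, 3.14].

INTERFACE

Orientations are given as a unit quaternion [w, x, y, z].
In Python, from bench import * gives the robot as it stands. Calls block until the motion is done:
- move_to(position, orientation): joint-space move of the TCP to a pose.
- move_l(position, speed=0.15, orientation=None): straight line of the TCP; orientation=None keeps the orientation; speed is the mean speed in m/s.
- movej(angles): joint-space move.
- gripper_open() and close(): open the fingers fully, or close them until they stop; the grip force is fixed at half the most.
- hold(seconds).
- inverse_kinematics(position, orientation): joint angles nearest the present ones, or None.
- state(): the state.
- get_image(name): name is "scene" or "top" or "wrist"; returns a dict with "frame" (480x640x3 uint8, blue, green, red), "depth" (480x640 float32, m along the optical axis (not along the pixel's ray), 0 where there is no reading), "camera_matrix" (3x3 intrinsics, pixels), "view" (4x4, takes a point from world to camera coordinates). Camera axes: x right, y up, looking along -z (the intrinsics and any distortion apply to the point x, -y, -z); pixel columns grow to the right and rows downward; lengths in m; the calibration is good to about 2 mm. A picture is of the moment at which its call begins.
A pose or a line that the arm cannot do raises IKError and nothing moves.
- job_done(): hands the job in; it is judged then, once.
The state is a dict: "time": time; "joint_pos": joint angles; "dq": joint speeds; "joint_torque": joint torques, N m; "ee_pos": TCP position; "ee_rot": TCP orientation; "ft_force": force on the tool from outside, world axes, zero at the start; "moment": the same for the moment, N m; "finger_gap": finger opening in m; "finger_force": force on a finger pad.
Only numpy, scipy, OpenCV 4.12 (cv2) and the standard library are available. Lean on these libraries where they do the work, as an engineer would, in place of code of your own. Each camera call takes 0.05 s, during which the arm holds its last target. There are 200 camera calls.

## Working session

There is one attempt and no reset: what is moved stays moved. The work goes in short steps, each a Python script; the robot and the scene stay as the last script left them, time stands still between calls to the robot, and variables do not carry over. Pictures are saved under pics/ and viewed, at most 10 in all, crops included, and the job is handed in when it is done.

```bash
ls; mkdir -p pics; python3 - <<'E'
from bench import *
import cv2,numpy as np
s=state();print({k:np.round(v,3).tolist() for k,v in s.items()})
for n in("scene","top","wrist"):
    g=get_image(n);cv2.imwrite(f"pics/{n}0.png",g["frame"]);np.savez(f"pics/{n}0.npz",**g)
    print(n,g["camera_matrix"].tolist(),np.round(g["view"],4).tolist(),[k for k in g])
E
```

```text
pics
{'time': 0.0, 'joint_pos': [1.1, 0.092, 1.232, -0.0, 1.82, -0.057], 'dq': [0.0, 0.0, 0.001, -0.001, -0.001, -0.002], 'joint_torque': [-0.001, -44.644, -40.646, 0.07, 0.029, -0.0], 'ee_pos': [0.241, 0.549, 0.23], 'ee_rot': [-0.0, 0.205, 0.979, -0.001], 'ft_force': [0.414, 0.609, -0.322], 'moment': [-0.047, -0.038, -0.047], 'finger_force': 0.0, 'finger_gap': 0.088}
scene [[441.7026668264686, 0.0, 316.2566007529993], [0.0, 441.7026668264686, 239.74647527572566], [0.0, 0.0, 1.0]] [[-0.907, -0.4209, 0.0153, 0.5307], [0.3332, -0.6948, 0.6374, -0.2066], [-0.2576, 0.5832, 0.7704, -1.0902], [0.0, 0.0, 0.0, 1.0]] ['frame', 'depth', 'camera_matrix', 'view']
top [[586.7549007105803, 0.0, 315.7990281525762], [0.0, 586.7549007105803, 232.94699761162818], [0.0, 0.0, 1.0]] [[0.0203, -0.9998, 0.0009, 0.037], [0.9842, 0.0202, 0.1759, -0.5888], [-0.1759, -0.0027, 0.9844, -1.4518], [0.0, 0.0, 0.0, 1.0]] ['frame', 'depth', 'camera_matrix', 'view']
wrist [[378.2597351735994, 0.0, 313.88227654925566], [0.0, 378.2597351735994, 240.3835321275824], [0.0, 0.0, 1.0]] [[0.4024, 0.9155, -0.0023, -0.5985], [-0.8877, 0.3896, -0.2453, 0.0287], [-0.2237, 0.1008, 0.9694, -0.3902], [0.0, 0.0, 0.0, 1.0]] ['frame', 'depth', 'camera_matrix', 'view']
```

View pics/top0.png

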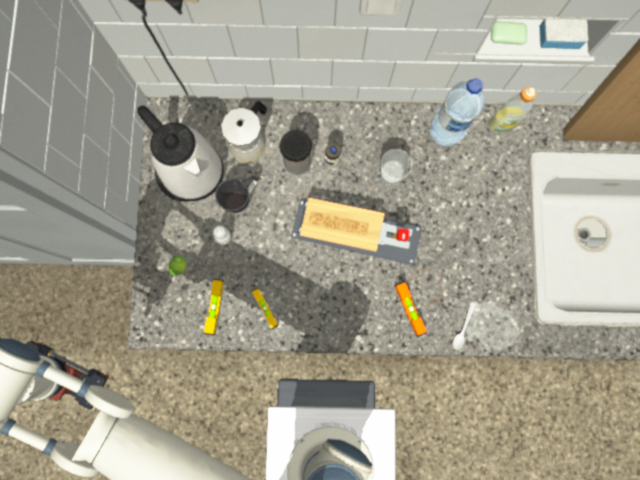

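View pics/scene0.png

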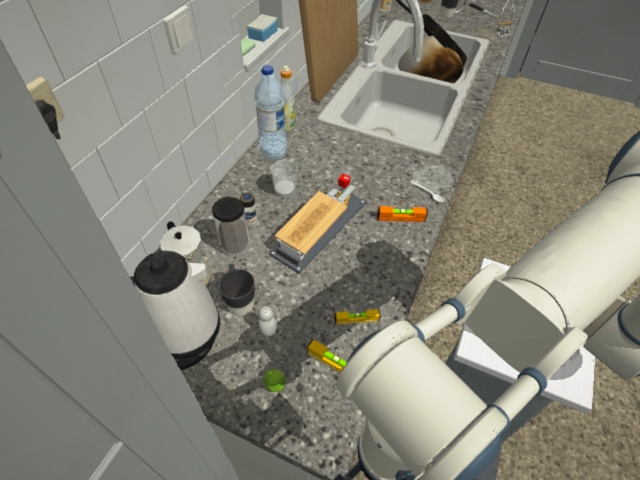

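Top view: the candidates are the large yellow level at (214,307), a smaller yellow one at (264,309) and an orange one at (411,309). I choose (214,307), which is yellow and the larger. The board is at (343,225) and the red knob at (403,235).

```bash
cat > h.py <<'E'
from bench import *
import cv2, numpy as np
from scipy.spatial.transform import Rotation as R
def cam(g):
    V=np.array(g["view"]);return V[:3,:3],-V[:3,:3].T@V[:3,3],np.array(g["camera_matrix"])
def ray(g,uv):
    Rm,c,K=cam(g);uv=np.atleast_2d(uv).astype(float)
    d=np.c_[(uv[:,0]-K[0,2])/K[0,0],-(uv[:,1]-K[1,2])/K[1,1],-np.ones(len(uv))]
    return c,d@Rm
def onz(g,uv,z):
    c,d=ray(g,uv);return c+d*((z-c[2])/d[:,2])[:,None]
def depthpt(g,uv):
    uv=np.atleast_2d(uv).astype(int);c,d=ray(g,uv);return c+d*g["depth"][uv[:,1],uv[:,0]][:,None]
def tri(ga,ua,gb,ub):
    (c1,d1),(c2,d2)=ray(ga,ua),ray(gb,ub);d1,d2=d1[0],d2[0]
    s=np.linalg.lstsq(np.c_[d1,-d2],c2-c1,rcond=None)[0]
    p,q=c1+s[0]*d1,c2+s[1]*d2;return (p+q)/2,np.linalg.norm(p-q)
def mask(g,lo,hi):
    return cv2.inRange(cv2.cvtColor(g["frame"],cv2.COLOR_BGR2HSV),np.array(lo),np.array(hi))
def blobs(m,amin=60,k=5):
    m=cv2.morphologyEx(m,cv2.MORPH_CLOSE,np.ones((k,k)))
    return sorted([c for c in cv2.findContours(m,cv2.RETR_EXTERNAL,cv2.CHAIN_APPROX_NONE)[0] if cv2.contourArea(c)>amin],key=cv2.contourArea,reverse=True)
def down(yaw): # tool z down; tool y axis at angle yaw in world xy
    y=np.array([np.cos(yaw),np.sin(yaw),0]);z=np.array([0,0,-1.]);x=np.cross(y,z)
    q=R.from_matrix(np.c_[x,y,z]).as_quat();return q[[3,0,1,2]]
def snap(n,f=None):
    g=get_image(n)
    if f: cv2.imwrite(f"pics/{f}.png",g["frame"]);np.savez(f"pics/{f}.npz",**g)
    return g
def load(f): return dict(np.load(f"pics/{f}.npz"))
YEL=((19,120,90),(34,255,255)); RED=((0,180,90),(5,255,255))
E
cat > a.py <<'E'
from h import *
for n in("top0","scene0"):
    g=load(n);hsv=cv2.cvtColor(g["frame"],cv2.COLOR_BGR2HSV)
    print(n)
    for nm,lo,hi in(("yelor",(6,150,110),(45,255,255)),("red",(0,180,90),(4,255,255)),("red2",(174,150,90),(180,255,255)),("wood",(8,60,150),(22,180,255))):
        for c in blobs(mask(g,lo,hi))[:5]:
            (u,v),wh,a=cv2.minAreaRect(c);m=np.zeros(g["depth"].shape,np.uint8);cv2.drawContours(m,[c],-1,1,-1)
            print(nm,np.round([u,v,*wh,a],1),"hue",np.median(hsv[m>0][:,0]),onz(g,[u,v],.03).round(3),depthpt(g,[u,v]).round(3))
# wrist camera in the tool frame
s=state();g=load("wrist0");Rm,c,K=cam(g);q=np.array(s["ee_rot"]);Rt=R.from_quat(q[[1,2,3,0]]).as_matrix()
print("cam in tool",Rt.T@(c-s["ee_pos"]),"look",Rt.T@(-Rm[2]),"img right",Rt.T@Rm[0])
E
python3 a.py
```

```text
top0
yelor [410.5 308.5  55.1  12.1  66.8] hue 19.0 [[ 0.402 -0.196  0.03 ]] [[ 0.402 -0.193  0.042]]
yelor [213.6 306.6  11.   54.7  10.5] hue 27.0 [[0.396 0.305 0.03 ]] [[0.397 0.305 0.042]]
yelor [264.6 307.9  41.7   7.6  61.7] hue 24.0 [[0.396 0.175 0.03 ]] [[0.398 0.177 0.024]]
yelor [176.7 265.1  15.2  16.4  71.6] hue 41.0 [[0.5   0.406 0.03 ]] [[0.323 0.045 1.533]]
red [402.5 234.   10.   11.   90. ] hue 2.0 [[ 0.594 -0.176  0.03 ]] [[ 0.577 -0.162  0.123]]
wood [345.3 414.5 593.7 139.3   3.2] hue 21.0 [[ 0.139 -0.033  0.03 ]] [[ 0.136 -0.034  0.001]]
wood [ 53.6 413.7  76.7  47.8  25.6] hue 21.0 [[0.126 0.686 0.03 ]] [[ 0.02   1.043 -0.8  ]]
wood [341.8 223.8  79.3  40.6  12.1] hue 21.0 [[ 0.617 -0.018  0.03 ]] [[ 0.611 -0.014  0.074]]
wood [ 53.5 457.   44.  107.   90. ] hue 21.0 [[0.025 0.676 0.03 ]] [[0.131 0.453 0.564]]
wood [625.7  90.8  29.1  72.1  39.8] hue 17.0 [[ 1.002 -0.786  0.03 ]] [[ 0.899 -0.656  0.263]]
scene0
yelor [402.4 213.7  47.2  14.5   1.6] hue 14.0 [[ 0.398 -0.188  0.03 ]] [[ 0.4   -0.193  0.026]]
yelor [326.4 355.7  40.3  15.6  32. ] hue 24.0 [[0.418 0
[... 352 characters left out ...]
e 2.0 [[ 0.604 -0.244  0.03 ]] [[ 0.574 -0.157  0.116]]
wood [315.3 218.3  34.6  80.6  45. ] hue 19.0 [[ 0.618 -0.062  0.03 ]] [[ 0.602 -0.027  0.073]]
wood [501.4 223.4  32.1  58.8  78. ] hue 22.0 [[ 0.13  -0.275  0.03 ]] [[ 0.01  -1.151 -0.794]]
wood [459.9 260.3  32.6  41.8  24. ] hue 22.0 [[ 0.207 -0.092  0.03 ]] [[ 0.156 -0.814 -0.805]]
wood [504.6 141.6  28.7  45.4  16.4] hue 22.0 [[ 0.187 -0.66   0.03 ]] [[ 0.117 -1.901 -0.809]]
wood [475.4 203.7  17.   33.7  15.1] hue 22.0 [[ 0.214 -0.321  0.03 ]] [[ 0.169 -1.24  -0.794]]
cam in tool [ 0.06770666 -0.00064887 -0.15417715] look [-2.45427863e-01 -8.85973452e-04  9.69414452e-01] img right [-2.95311936e-04  9.99999604e-01  8.39161539e-04]
```

```bash
python3 - <<'E'
from h import *
move_to([0.40,0.30,0.20],down(np.radians(80)));a=snap("wrist","w1")
move_l([0.43,0.27,0.24]);b=snap("wrist","w2")
P=[]
for g in(a,b):
    c=blobs(mask(g,(19,120,90),(50,255,255)),300,9)
    for k in c[:3]:
        r=cv2.minAreaRect(k);print(np.round(r[0],1),np.round(r[1],1),round(r[2],1),onz(g,r[0],.03).round(3))
move_to([0.58,-0.03,0.28],down(np.radians(-12)));snap("wrist","w3")
move_l([0.60,-0.08,0.25]);snap("wrist","w4")
s=state();print(s["time"],s["joint_pos"])
v=np.vstack([np.hstack([load("w1")["frame"],load("w2")["frame"]]),np.hstack([load("w3")["frame"],load("w4")["frame"]])])
cv2.imwrite("pics/m1.png",cv2.resize(v,(800,600),interpolation=cv2.INTER_AREA))
E
```

```text
[317.4 216.4] [156.1  30.3] 87.3 [[0.393 0.304 0.03 ]]
[176.3 237.1] [122.4  32.9] 46.4 [[0.39  0.179 0.03 ]]
[564.5 427.5] [ 17. 149.] 90.0 [[0.65  0.513 0.03 ]]
[343.4 171.8] [147.1  28.4] 88.1 [[0.392 0.305 0.03 ]]
[211.7 194.1] [113.4  26.9] 48.0 [[0.391 0.177 0.03 ]]
[456.4 256.3] [43.8 45.2] 63.4 [[0.495 0.404 0.03 ]]
3.8667 [-1.88284436e-01  1.10172075e-01  1.17511627e+00  4.77417466e-04
  1.85594466e+00  2.09902133e-02]
```

View pics/m1.png

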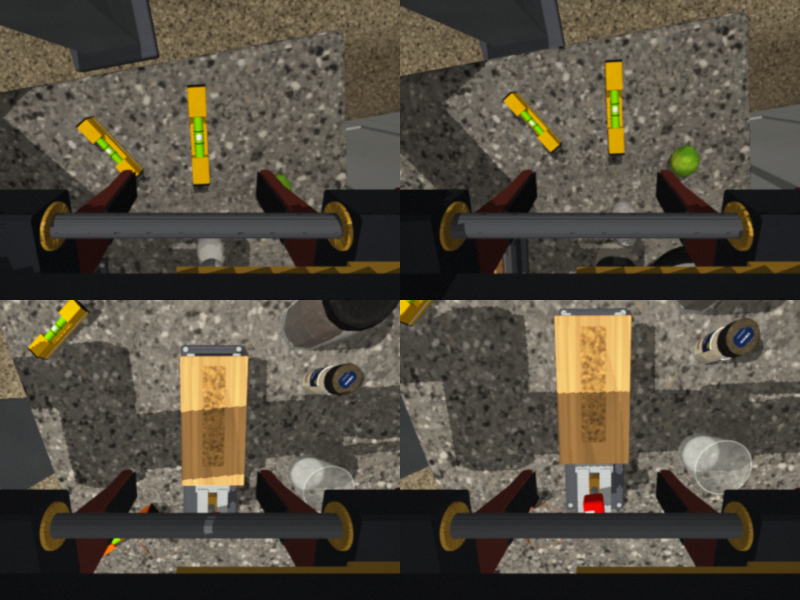

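The pictures show the chosen level alone at (198,137) in the first panel: yellow, black-capped, visibly the larger. The board's cork is at (214,415) in panel 3 and the knob at (594,505) in panel 4.

```bash
cat > b.py <<'E'
from h import *
def cloud(g,m):
    v,u=np.nonzero(m&(g["depth"]>0).astype(np.uint8)*255);return depthpt(g,np.c_[u,v])
def rect(P):
    r=cv2.minAreaRect((P[:,:2]*1000).astype(np.float32));b=cv2.boxPoints(r);e=[b[1]-b[0],b[2]-b[1]]
    l=max(e,key=np.linalg.norm);return np.round(r[0],1),np.round(r[1],1),round(np.degrees(np.arctan2(l[1],l[0]))%180,1)
C=[]
for n in("w1","w2"):
    g=load(n);c=[k for k in blobs(mask(g,(19,120,90),(50,255,255)),300,9) if abs(onz(g,cv2.minAreaRect(k)[0],.03)[0,1]-.305)<.03][0]
    m=np.zeros((480,640),np.uint8);cv2.drawContours(m,[c],-1,255,-1)
    P=cloud(g,m);T=P[(P[:,2]>.033)&(P[:,2]<.045)];print(n,"top z",np.median(T[:,2]),len(T),rect(T))
    gr=blobs(mask(g,(35,120,90),(60,255,255))&m,30,9)[0];M=cv2.minAreaRect(gr)[0];C.append(M);print("green",M)
print("vial tri",tri(load("w1"),C[0],load("w2"),C[1]))
K=[]
for n in("w3","w4"):
    g=load(n);mw=mask(g,(8,50,60),(24,200,255));c=blobs(mw,5000,3)[0];m=np.zeros((480,640),np.uint8);cv2.drawContours(m,[c],-1,255,-1)
    P=cloud(g,m);T=P[(P[:,2]>.05)&(P[:,2]<.09)];A=np.c_[T[:,:2],np.ones(len(T))]
    k=np.linalg.lstsq(A,T[:,2],rcond=None)[0];res=T[:,2]-A@k;T=T[abs(res)<.003];print(n,"board",rect(T),"plane",k.round(4),len(T))
    # cork: darker/noisier than wood within board
    K.append(cv2.boxPoints(cv2.minAreaRect(c)));print(K[-1].round(0).tolist(),g["frame"].shape)
for n in("top0","scene0","w4"):
    g=load(n);c=blobs(mask(g,(0,170,60),(5,255,255))|mask(g,(175,170,60),(180,255,255)),10,3)
    for k in c[:2]:
        m=np.zeros((480,640),np.uint8);cv2.drawContours(m,[k],-1,255,-1);P=cloud(g,m);T=P[(P[:,2]>.114)&(P[:,2]<.13)]
        print(n,cv2.minAreaRect(k),P[:,2].max().round(3),len(T),rect(T) if len(T)>5 else "",np.median(T[:,2]))
E
python3 b.py
```

```text
w1 top z 0.037953417671238776 3457 (array([395.2, 304.3]), array([ 24. , 135.1]), np.float32(173.1))
green (317.91436767578125, 219.37294006347656)
w2 top z 0.037909016311959254 2985 (array([395.2, 304.3]), array([ 24.1, 135.2]), np.float32(173.2))
green (343.1377258300781, 174.509033203125)
vial tri (array([0.39467695, 0.30427598, 0.03447481]), np.float64(0.000749341672680484))
w3 board (array([607.3, -17.9]), array([196.8, 100.1]), np.float32(78.2)) plane [-0.0144 -0.0706  0.0805] 21460
[[285.0, 298.0], [286.0, 87.0], [402.0, 88.0], [401.0, 298.0]] (480, 640, 3)
w4 board (array([607.3, -17.9]), array([197.8, 100.2]), np.float32(78.3)) plane [-0.0147 -0.0701  0.0807] 27736
[[240.0, 23.0], [378.0, 21.0], [382.0, 263.0], [244.0, 265.0]] (480, 640, 3)
top0 ((402.5, 234.5), (11.0, 11.0), 90.0) 0.126 91 (array([ 578.3, -163.2]), array([25.2, 27.4]), np.float32(93.1)) 0.12006774303177647
scene0 ((344.0, 180.5), (13.0, 10.0), 90.0) 0.123 67 (array([ 576.1, -165.5]), array([28. , 26.3]), np.float32(86.0)) 0.11838243315884966
w4 ((310.0, 325.5), (31.0, 32.0), 90.0) 0.336 589 (array([ 578.1, -160.4]), array([17.6, 26.7]), np.float32(168.0)) 0.11961385165490179
```

```bash
cat > c.py <<'E'
from h import *
d=np.array([np.cos(np.radians(78.2)),np.sin(np.radians(78.2))]);n=np.array([d[1],-d[0]]);c0=np.array([.6073,-.0179])
for f,k in(("w3",(-.0144,-.0706,.0805)),("w4",(-.0147,-.0701,.0807))):
    g=load(f)
    # board-plane raster, 1 mm: rows along +y(hinge) from centre, cols across; camera projection of plane points
    b,a=np.meshgrid(np.arange(-110,111),np.arange(-60,61),indexing="ij")
    xy=c0+b[...,None]*.001*d+a[...,None]*.001*n;z=k[0]*xy[...,0]+k[1]*xy[...,1]+k[2]
    V=g["view"];p=np.c_[xy.reshape(-1,2),z.ravel()]@V[:3,:3].T+V[:3,3];K=g["camera_matrix"]
    u=(K[0,0]*p[:,0]/-p[:,2]+K[0,2]).reshape(b.shape).astype(np.float32);v=(K[1,1]*-p[:,1]/-p[:,2]+K[1,2]).reshape(b.shape).astype(np.float32)
    im=cv2.remap(g["frame"],u,v,cv2.INTER_LINEAR);cv2.imwrite(f"pics/cork_{f}.png",im[::-1])
    s=cv2.cvtColor(im,cv2.COLOR_BGR2HSV)[...,1].astype(float);hi=abs(cv2.GaussianBlur(im[...,1].astype(np.float32),(0,0),1)-cv2.GaussianBlur(im[...,1].astype(np.float32),(0,0),4))
    print(f,"along",[(i-110,round(float(hi[i:i+4,48:73].mean()),1)) for i in range(8,214,4)])
    print("across",[(i-60,round(float(hi[130:170,i:i+3].mean()),1)) for i in range(5,116,3)])
E
python3 c.py
python3 - <<'E'
import cv2,numpy as np
a=[cv2.imread(f"pics/cork_{f}.png") for f in("w3","w4")]
cv2.imwrite("pics/cork.png",cv2.resize(np.hstack(a),None,fx=2.5,fy=2.5))
E
python3 - <<'E'
import sys;sys.path.insert(0,'.')
from h import *
q=down(np.radians(83.1))
move_to([.3952,.3043,.12],q);move_l([.3952,.3043,.03],.08);move_l([.3952,.3043,.011],.03)
s=state();print(s["ee_pos"],s["ft_force"])
close();hold(.3);s=state();print("gap",s["finger_gap"],s["finger_force"],s["ft_force"])
move_l([.3952,.3043,.05],.04);move_l([.3952,.3043,.2],.12);s=state();print("gap",s["finger_gap"],s["finger_force"],s["ft_force"],s["time"])
E
```

```text
w3 along [(-102, 5.2), (-98, 3.2), (-94, 2.9), (-90, 10.6), (-86, 12.4), (-82, 14.0), (-78, 3.8), (-74, 2.5), (-70, 3.8), (-66, 4.9), (-62, 4.5), (-58, 3.8), (-54, 5.6), (-50, 4.5), (-46, 5.0), (-42, 4.3), (-38, 4.7), (-34, 4.7), (-30, 3.4), (-26, 3.1), (-22, 3.2), (-18, 3.5), (-14, 1.9), (-10, 2.3), (-6, 2.5), (-2, 2.9), (2, 3.7), (6, 4.9), (10, 2.8), (14, 5.9), (18, 13.9), (22, 14.6), (26, 14.8), (30, 6.3), (34, 7.6), (38, 10.1), (42, 7.1), (46, 8.5), (50, 6.2), (54, 8.2), (58, 7.9), (62, 11.3), (66, 7.4), (70, 7.9), (74, 8.7), (78, 7.6), (82, 8.6), (86, 6.8), (90, 9.4), (94, 24.7), (98, 28.9), (102, 10.8)]
across [(-55, 16.4), (-52, 14.6), (-49, 15.0), (-46, 12.5), (-43, 8.6), (-40, 5.5), (-37, 5.6), (-34, 5.3), (-31, 7.9), (-28, 8.4), (-25, 5.2), (-22, 4.0), (-19, 4.9), (-16, 6.0), (-13, 8.3), (-10, 8.8), (-7, 10.4), (-4, 9.7), (-1, 9.3), (2, 8.3), (5, 6.6), (8, 11.2), (11, 13.5), (14, 11.8), (17, 6.4), (20, 5.7), (23, 6.0), (26, 6.2), (29, 6.7), (32, 7.2), (35, 9.7), (38, 5.3), (41, 6.3), (44, 16.6), (47, 20.1), (50, 20.5), (53, 18.7)]
w4 along [(-102, 11.5), (-98, 12.0), (-94, 
[... 548 characters left out ...]
(98, 16.9), (102, 16.0)]
across [(-55, 9.4), (-52, 14.2), (-49, 9.8), (-46, 9.3), (-43, 6.3), (-40, 3.4), (-37, 5.5), (-34, 4.8), (-31, 6.1), (-28, 5.7), (-25, 2.9), (-22, 1.8), (-19, 2.8), (-16, 5.8), (-13, 9.6), (-10, 9.2), (-7, 9.6), (-4, 8.2), (-1, 8.6), (2, 6.8), (5, 5.6), (8, 9.0), (11, 11.6), (14, 10.1), (17, 4.0), (20, 3.6), (23, 3.2), (26, 3.0), (29, 3.9), (32, 4.8), (35, 8.2), (38, 2.0), (41, 2.7), (44, 16.3), (47, 23.8), (50, 20.9), (53, 20.0)]
[0.39526445 0.30433006 0.01107432] [0.71946162 0.06906534 0.53109027]
gap 0.023765146307772156 30.00008136034012 [ 0.9642208   0.70496968 -0.03669756]
gap 0.023667361624087755 29.999669194221497 [-0.35434842  0.37329706 -0.53871957] 11.4167
```

View pics/cork.png

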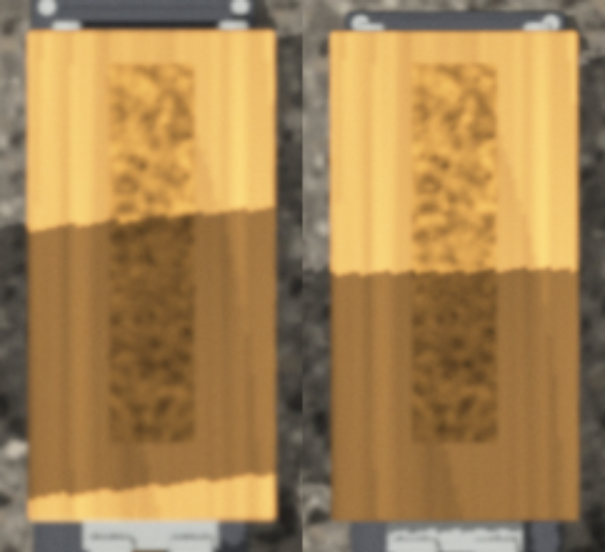

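Picture: the rectified cork strip spans rows 65 to 442, so its middle is 8.6 mm hingeward of the board centre, at about (0.610, −0.009). The level is gripped, so next I place it, tilted to match the floating slope.

```bash
cat >> h.py <<'E'
A=np.radians(78.2);D=np.array([np.cos(A),np.sin(A),0]);NX=np.array([D[1],-D[0],0])
BM=np.array([.6096,-.0094,.0723])
def quat(x,y,z): return R.from_matrix(np.c_[x,y,z]).as_quat()[[3,0,1,2]]
def fz(n=3):
    f=[]
    for _ in range(n): hold(.02);f.append(state()["ft_force"][2])
    return float(np.mean(f))
E
python3 - <<'E'
from h import *
N=np.array([.0146,.0704,1]);N/=np.linalg.norm(N);y=NX-N*(NX@N);y/=np.linalg.norm(y)
q=quat(np.cross(y,-N),y,-N)
T=BM+.011*N
move_to(T+[0,0,.09],q);hold(.2);f0=fz();move_l(T+[0,0,.012],.06);print("f0",f0,fz(),state()["ee_pos"])
for i in range(16):
    p=T+[0,0,.006-.001*i];move_l(p,.01);f=fz(2)-f0
    if f>2: break
print("contact dz",.006-.001*i,f)
gripper_open();hold(.3);s=state();print(s["ft_force"],s["finger_gap"])
move_l(s["ee_pos"]+.08*N,.06)
# look from a place where the board and knob are in view
move_to([.575,-.17,.30],down(np.radians(-11.8)));hold(.5);snap("wrist","w5");print(state()["time"])
move_l([.555,-.25,.30],.15);snap("wrist","w6")
v=np.hstack([load("w5")["frame"],load("w6")["frame"]]);cv2.imwrite("pics/m2.png",cv2.resize(v,(800,300),interpolation=cv2.INTER_AREA))
print(state()["time"])
E
```

```text
f0 -2.026472535657613 -1.655939639676187 [ 0.61004528 -0.00864066  0.09588581]
contact dz -0.001 3.1465141051762235
[-0.39286788 -0.53697786 -0.19214641] 0.08814853241517297
21.65
22.4
```

View pics/m2.png

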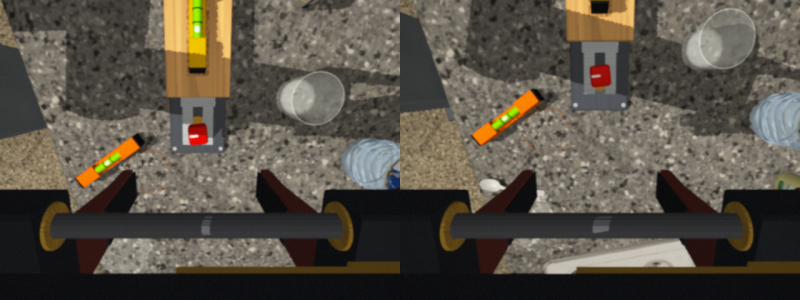

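Picture: the level stands on the cork with its foot-side cap at (198,68). The knob is at (198,132) in panel 1 and (599,76) in panel 2. Next I measure the knob and press to read the bubble.

```bash
cat >> h.py <<'E'
H=np.array([*(BM+.0788*D)[:2],.053]);Z=np.array([0,0,1.])
QP=down(np.radians(-11.8))
def bpt(by,bz,s,bx=0): return H+bx*NX+by*(D*np.cos(s)-Z*np.sin(s))+bz*(Z*np.cos(s)+D*np.sin(s))
def tcp(s,by=-.129): return bpt(by,.051,s)+[0,0,.008]
def press(target=10,s0=.085,up=.03):
    move_to(tcp(s0)+[0,0,up],QP);hold(.15);f0=fz(5);move_l(tcp(s0),.06);s=s0;log=[];ds=.006
    while s>-.09:
        s-=ds;move_l(tcp(s),.006 if ds>.002 else .003);f=fz(2)-f0;log.append((round(s,4),round(f,1)))
        if f>target-2.5: break
        if f>3: ds=.002
    print("press",log,"f0",f0);return s,f0
def strip(g,s,name):
    # image sampled in the level's own x (mm, + to hinge) and y, on the vial-axis plane
    a,b=np.meshgrid(np.arange(-30,30.1,.25),np.arange(-15,15.1,.25))
    P=np.array([bpt(-.08,.013+.0335,s)]) + (a.ravel()/1000)[:,None]*(D*np.cos(s)-Z*np.sin(s))+(b.ravel()/1000)[:,None]*NX
    V=g["view"];p=P@V[:3,:3].T+V[:3,3];K=g["camera_matrix"]
    u=(K[0,0]*p[:,0]/-p[:,2]+K[0,2]).reshape(a.shape).astype(np.float32);v=(K[1,1]*p[:,1]/p[:,2]+K[1,2]).reshape(a.shape).astype(np.float32)
    im=cv2.remap(g["frame"],u,v,cv2.INTER_CUBIC);cv2.imwrite(f"pics/{name}.png",cv2.resize(im,None,fx=3,fy=3));return im
E
python3 - <<'E'
from h import *
C=[]
for n in("w5","w6"):
    g=load(n);k=blobs(mask(g,(0,150,50),(6,255,255))|mask(g,(174,150,50),(180,255,255)),50,3)
    k=[c for c in k if abs(onz(g,cv2.minAreaRect(c)[0],.12)[0,:2]-[.577,-.164]).max()<.03][0]
    m=np.zeros((480,640),np.uint8);cv2.drawContours(m,[k],-1,255,-1);v,u=np.nonzero(m);P=depthpt(g,np.c_[u,v]);h=np.percentile(P[:,2],95)
    T=P[(abs(P[:,2]-.12)<.006)];r=cv2.minAreaRect((T[:,:2]*1000).astype(np.float32))
    print(n,"top z",np.median(T[:,2]),len(T),r);t=np.median(T,0)
    uv=[];
    w=np.c_[u,v][(abs(P[:,2]-.12)<.006)];C.append(cv2.minAreaRect(w.astype(np.float32))[0])
print("tri",tri(load("w5"),C[0],load("w6"),C[1]))
move_l([.555,-.25,.33],.2);close()
s,f0=press();hold(.8);print("F",fz(5)-f0)
g=snap("wrist","p1");strip(g,s,"s1");print(state()["time"],state()["ft_force"])
a=cv2.imread("pics/s1.png");cv2.imwrite("pics/m3.png",np.vstack([cv2.resize(g["frame"],(723,542))[:,:],])[:400]);b=cv2.imread("pics/m3.png")
cv2.imwrite("pics/m3.png",np.vstack([b[:220],a]))
E
```

```text
w5 top z 0.11989225702246295 796 ((576.8880615234375, -166.8308563232422), (28.274057388305664, 26.565887451171875), 83.93915557861328)
w6 top z 0.11982323843691431 950 ((576.8627319335938, -166.6472625732422), (27.760183334350586, 26.759830474853516), 84.07215118408203)
tri (array([ 0.57688881, -0.16638202,  0.11666563]), np.float64(0.00012000748910514714))
press [(0.079, -0.1), (0.073, 0.7), (0.067, -0.4), (0.061, 0.1), (0.055, 0.7), (0.049, -0.2), (0.043, 0.7), (0.037, 0.1), (0.031, 0.3), (0.025, 0.4), (0.019, 1.0), (0.013, 0.6), (0.007, 1.3), (0.001, 1.5), (-0.005, 1.5), (-0.011, 2.4), (-0.017, 3.2), (-0.019, 5.0), (-0.021, 6.1), (-0.023, 7.0), (-0.025, 8.3)] f0 -0.019732731819968242
F 7.468902530333771
33.5583 [-1.56172671  2.93172896  6.66531955]
```

View pics/m3.png

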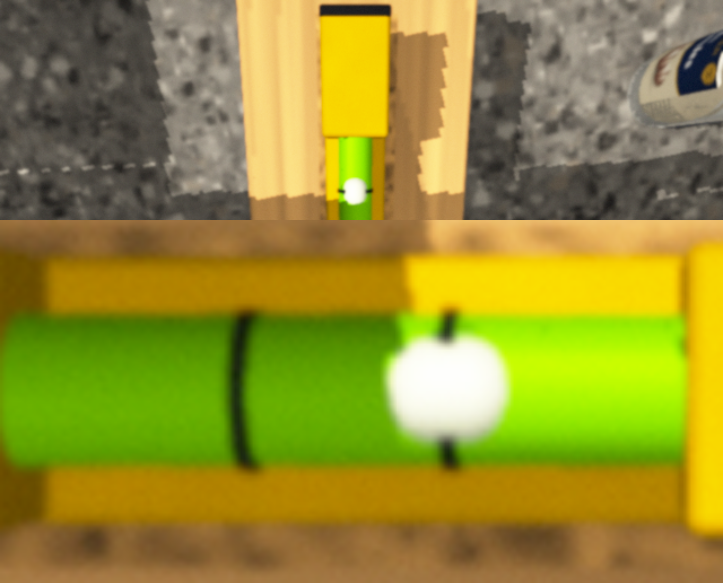

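Picture: the lines are at x=242 and 448 px and the bubble at 447 px (12 px/mm), so pressed it is about 8.6 mm hingeward. That needs about 1.43 rad anticlockwise.

```bash
cat >> h.py <<'E'
KN=np.array([.5769,-.1666])
def turn(yaw0,ang,z0,zt=-.015): # zt: TCP height relative to knob top
    p=lambda z:[*KN,z]
    move_to(p(z0+.05),down(yaw0));move_l(p(z0+zt),.05);close();hold(.1);print("grip",state()["finger_gap"],state()["ft_force"])
    k=max(1,int(np.ceil(abs(ang)/.3)))
    for i in range(1,k+1): move_to(p(z0+zt+.0035*ang*i/k),down(yaw0+ang*i/k))
    hold(.2);s=state();print("turned",s["moment"],s["ft_force"],s["joint_pos"][5])
    gripper_open();move_l(p(z0+.05+.0035*ang),.12)
E
python3 - <<'E'
from h import *
p=state()["ee_pos"];move_l(p+[0,0,.02],.04);move_l(p+[0,0,.07],.2)
gripper_open()
turn(np.radians(-6),1.43,.120)
close();print("t",state()["time"])
s,f0=press(s0=.07);hold(.7);print("F",fz(5)-f0)
g=snap("wrist","p2");strip(g,s,"s2");print(state()["time"],state()["ft_force"])
E
```

```text
grip 0.027678983646180523 [ 5.39737772 -0.80083145 -1.72830508]
turned [-0.27830363 -1.21058844  0.1943332 ] [ 6.61435529 -0.79595764 -1.10800817] -1.6633958481196085
t 44.1667
press [(0.064, -0.4), (0.058, -0.2), (0.052, 0.1), (0.046, -1.0), (0.04, -0.1), (0.034, -0.1), (0.028, 0.5), (0.022, 0.6), (0.016, 1.3), (0.01, 0.5), (0.004, 0.7), (-0.002, 4.6), (-0.004, 5.8), (-0.006, 6.6), (-0.008, 7.7)] f0 0.3666499789686385
F 7.409979531761813
52.15 [-1.65505903  3.95809215  8.92194629]
```

View pics/s2.png

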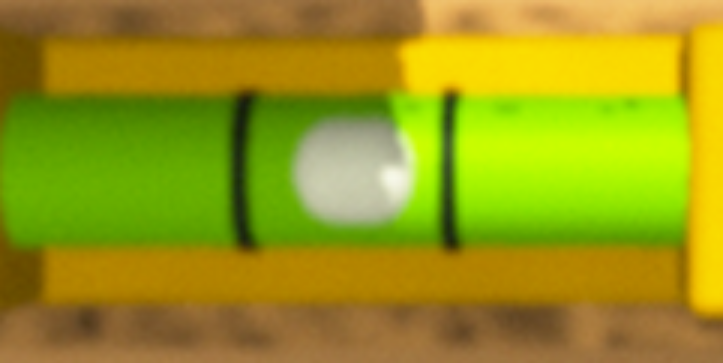

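Picture: the lines are at 242 and 450 px and the bubble at 354 px, so it is +0.7 mm off and centred. I'll raise the push to about 10 N, check that the bubble does not move (so the board is seated), and hand in.

```bash
python3 - <<'E'
from h import *
p=state()["ee_pos"];f0=.2
s=-.008
for _ in range(5):
    if fz(4)-f0>9.3: break
    s-=.002;move_l(tcp(s),.003)
hold(.8);print("F",fz(8)-f0,s)
g=snap("wrist","p3");im=strip(g,-.008,"s3")
h=cv2.cvtColor(im,cv2.COLOR_BGR2HSV);r=slice(50,68)
w=(h[r,:,1]<90).mean(0)>.5;bl=(h[12:108,:,2]<60)[20:76].mean(0)
print("bubble",-30+.25*np.nonzero(w)[0].mean(),"dark cols",[(-30+.25*i,round(float(x),1)) for i,x in enumerate(bl) if x>.3],state()["time"],state()["ft_force"])
E
```

```text
F 9.65128988930723 -0.012
bubble -0.5 dark cols [(-10.5, 0.5), (-10.25, 0.8), (-10.0, 0.9), (-9.75, 0.4)] 53.8333 [-2.72419857  3.49002766  9.02071392]
```

```bash
python3 -c "
from bench import *
print(job_done())"
```

```text
the job is handed in; nothing more can be done
None
```

I handed the job in at about 54 s: the level stands upright on the cork strip, released, and the arm is still pressing it with about 10 N. The board is seated on its foot and the bubble is about 1 mm from centre after one 1.43 rad anticlockwise turn of the knob.

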